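Open the combination-locked strongbox on the shed bench

TASK

Unlock the grey strongbox with its code - first the left dial counter-clockwise to 3, then the right dial clockwise to 6 - and raise its lid until it stands well open, at least 60 degrees, and stays there. The lock is worn and each dial catches only somewhat past its number, so grip it lightly, go on turning slowly until you feel it stop and see the bolt jump forward, and do not force a dial that has caught, the bolt or the lid. Leave the other things on the bench where they are.

Things in the scene. Friction and masses are not known exactly. Their poses are not given: they have to be found in the camera images.
- chest: The grey steel strongbox, bolted to the bench: 250 mm wide (y), 250 mm deep (x from -150 to +100 mm), 98 mm high. Origin: on its underside, on its middle line. x points away from the robot, y to the left, z up. Its front part (x from -150 to -57 mm) is the lock ledge with the two dials; behind it is the lid, level with the ledge top.
- dial_left (a joint): Left dial's pointer angle in rad, clockwise from above, 0 along the box's +x (numeral 0). Fixed numerals 0-9 run clockwise, 0.628 rad apart; stops at 0 and 5.65. Code 3 = 1.885 rad; worn: the true gate lies 0.2 to 0.36 rad past it in the turning direction, +-0.08 wide. Starts 0.45 to 1.1 above: turn it counter-clockwise. Set first: on its gate the bolt jumps 5 mm and the dial stops dead.
- dial_left_grip (a point): Left dial (left seen from the robot; chest frame x -105, y +58 mm): point on its upright axis, 128 mm above the bench. Metal knob: skirt 44 mm across, 100 to 108 mm above the bench, with an upright finger bar 42 mm long, 14 mm thick, up to 142 mm. x axis = pointer, along the bar; a black line on that half of the bar marks it. Turning takes 0.1 to 0.15 N m.
- dial_right (a joint): Right dial's pointer angle in rad, clockwise from above, 0 along the box's +x (numeral 0). Fixed numerals 0-9 run clockwise, 0.628 rad apart; stops at 0 and 5.65. Code 6 = 3.770 rad; worn: the true gate lies 0.2 to 0.36 rad past it in the turning direction, +-0.08 wide. Starts 0.45 to 1.1 below: turn it clockwise. Catches only after the left one: the bolt jumps 7 mm more, the dial stops dead.
- dial_right_grip (a point): The same point of the right dial, which is alike (chest frame x -105, y -58 mm).
- bolt: Steel tab (12 x 14 mm, 9 high) of the sprung bolt, in a slot between the dials. Origin: centre of its top. Its chest-frame x: -84 mm locked, -89 left dial caught, -96 both caught (lid free). Its 3 to 5 N spring moves it; it need not be touched. More than 20 N on it does damage: forcing a caught dial (20 N is about 0.45 N m on the dial), pushing the tab, pulling the locked lid.
- lid (a joint): The strongbox's lid, 155 x 256 x 8 mm, hinged along its far edge. Value = opening angle in rad, 0 shut, 1.45 fully open. The stiff hinge (about 0.5 N m) holds it at any angle; its total load at the handle is about 6 N.
- lid_handle (a point): Centre of the lid's handle: steel bar 36 mm long along the chest's y, 14 mm thick, on a mid stem 12 mm wide; 30 mm above the lid top, 22 mm from its front edge, 133 mm in front of the hinge line; 128 mm above the bench when shut. Held by its two ends it can turn between the fingers as the lid swings.
- lid_hinge (a point): The middle of the hinge axis (along the strongbox's y), 94 mm above the bench at x +100 mm in the strongbox frame.
- jar: Bystander: glass jar with a steel cap, 60 mm across, 85 mm high; origin under its centre.
- tape_measure: Bystander: grey tape measure, 60 x 35 x 55 mm; origin under its centre.
- sanding_block: Bystander: sanding block, 110 x 60 x 34 mm; origin under its centre.
- mug: Bystander: white mug, 80 mm across, 90 mm high; origin under its centre.
- screwdriver: Bystander: screwdriver lying between the robot and the strongbox, some 200 mm long; origin about its middle.

How it is judged:
By the outcome, as a careful person would: the job done as asked, in the order asked, and still so for the second after the job is handed in, with the robot touching nothing.
It also fails if it takes over 61 s, if anything falls off the work surface, if the arm or the gripper's body presses on something with over 40 N, if the wrist force passes 120 N, or if a joint passes its speed limit or range.

ROBOT

A 6-joint arm with a two-finger parallel gripper is mounted at the origin on the work surface. World frame = base frame: x ahead of the robot, y to its left, z up, the work surface at z = 0. Lengths are in m, angles in rad, forces in N, time in s.
With the tool pointing down it reaches from about 0.325 to 0.775 m from the base axis. Payload 9.3 kg.
Tool frame: the origin (TCP) lies at the very end of the fingers, on their centre line; the grasp point (between the pads) lies 19 mm behind it; z points along the fingers, y is the direction in which the jaws open and shut (so a half turn about z gives the same grasp; the last joint's range is limited). The gripper opens to 85 mm and grips with 20 to 120 N. Pads are 22 mm wide; open, the fingers measure 114 mm over their backs; the gripper's body (76 mm by 85 mm) begins 54 mm behind the grasp point. The pads swing forward as they close: fully open they stand 13 mm farther back than shut.
Start: joints at [-1.254, 0.259, 0.021, 1.334, 0, 1.418], TCP at [0.249, -0.49, 0.231] pointing down, gripper open.
Joint ranges: [-3.04, 3.04], [-0.91, 1.82], [-1.04, 1.36], [-1.92, 1.95], [-1.52, 1.45], [-3.14, 3.14]. Speed limits (rad/s): [2.22, 2.22, 2.79, 3.14, 3.14, 3.14].

INTERFACE

Orientations are given as a unit quaternion [w, x, y, z].
In Python, from cell import env gives the robot as it stands.
- The arm moves only by the tool move_arm, never from a script. Its argument "rows" is a list that holds one entry, the list of rows, each a list of 4 numbers: the shift along the tool's x, y, z in mm, then the turn about the tool's z in degrees. In form: [[[dx, dy, dz, twist], ...]]. A call has exactly 10 rows; each row shifts and turns the commanded pose from where the row before left it, along the tool's axes as they then stand; what a row does not reach is not made up. A row lasts 1/12 s, in which the tool goes at most 41.7 mm and 7.16 degrees, less where a joint would pass 70% of its speed; a pose out of reach is approached as far as the arm can. A call with a gripper value outside its range is refused whole. "grip" is the closure, from 0 (fully open) to 1 (shut), set as the call begins (left out, the last holds). The fingers move at their own pace and stop on an object; "force" is the grip in N (left out, the last holds). Time passes only in rows, so rows that do not move let the fingers close, or fill a call up. It gives the time, the measured TCP pose, the force and the opening at its end, in the units of the state.
- env.get_state(): the state, without advancing time (a new reading comes with each control period).
- env.snapshot(name): name is "side" or "top" or "wrist"; returns (picture, depth): 384x512x3 uint8, red, green, blue; 384x512 float32, m along the optical axis (not along the pixel's ray), 0 where there is no reading.
- env.camera_info(name): a dict with "fx", "fy", "cx", "cy" (pixels), "cam_to_world" (4x4, takes a point from camera to world coordinates); the wrist camera has in their place "hand_eye" (4x4, takes a point from camera to tool coordinates, whose origin is the TCP and whose axes are the flange's). Camera axes: x right, y down, z forward; pixel columns grow to the right and rows downward; lengths in m; the calibration is good to about 2 mm. A picture is of the moment at which its call begins: read the wrist's pose just before it. camera_info takes no time and is no camera call.
- env.finish_job(): hands the job in, once; it reports no verdict.
The state is a dict: "clock": time; "joint_pos": joint angles; "dq": joint speeds; "joint_torque": joint torques, N m; "tcp_pos": TCP position; "eef_rot": TCP orientation; "contact_force": force on the tool from outside, world axes, zero at the start; "ft_torque": the same for the moment, N m; "opening": finger opening in m.
Only numpy, scipy, OpenCV 4.12 (cv2) and the standard library are available. Lean on these libraries where they do the work, as an engineer would, in place of code of your own. Each camera call takes 0.05 s, during which the arm holds its last target.

## Working session

There is one attempt and no reset: what is moved stays moved. The work goes in short steps, Python scripts to look and compute and a tool call to move; the robot and the scene stay as the last step left them, time stands still between calls to the robot, and variables do not carry over. Pictures are saved under pics/ and viewed, and the job is handed in when it is done.

Besides the shell and the picture viewer there is one more tool, called after "Call:" by a JSON object that holds its "method" and its "body", one argument or row to a line. move_arm: Moves the arm, as the interface text tells. Its arguments: {"type":"object","properties":{"rows":{"type":"array"},"grip":{"type":"number"},"force":{"type":"number"}},"required":["rows"]}

```bash
ls; mkdir -p pics
python3 - <<'E'
from cell import env
import cv2, numpy as np
s=env.get_state(); print(s)
for n in ("side","top"):
    print(n,env.camera_info(n))
    p,d=env.snapshot(n); cv2.imwrite(f"pics/{n}0.png",p[:,:,::-1]); np.save(f"pics/{n}0.npy",d); np.save(f"pics/{n}0c.npy",p)
print(env.camera_info("wrist"))
E
```

```text
pics
{'clock': 0.0, 'joint_pos': array([-1.25360973e+00,  2.59172100e-01,  2.07479604e-02,  1.33372369e+00,
       -1.13477411e-05,  1.41818736e+00]), 'dq': array([ 1.13326411e-03,  8.02178592e-05, -1.98073633e-03, -8.09426854e-06,
       -1.50193352e-04, -3.76661187e-04]), 'joint_torque': array([ 7.64796278e-04, -5.55639088e+01,  3.44534469e+01,  1.38400361e-02,
       -6.30270347e-05,  1.83821180e-05]), 'tcp_pos': array([ 0.2488814 , -0.49013238,  0.23067167]), 'eef_rot': array([-6.72996213e-04,  9.72537914e-01,  2.32743525e-01, -6.11985374e-05]), 'contact_force': array([-1.10747373, -0.26116897, -1.44659504]), 'ft_torque': array([0.03531454, 0.00409326, 0.00599194]), 'opening': 0.08541388637230804}
side {'fx': 376.446148873792, 'fy': 376.446148873792, 'cx': 251.35463595214964, 'cy': 191.94741659393424, 'cam_to_world': array([[-0.84891873, -0.41700142,  0.32472575,  0.30787427],
       [-0.52845599,  0.65989221, -0.53411285,  0.47763992],
       [ 0.00844182, -0.62502167, -0.78056175,  0.7359968 ],
       [ 0.        ,  0.        ,  0.        ,  1.        ]])}
top {'fx': 391.2696585238132, 'fy': 391.2696585238132, 'cx': 257.92879696829556, 'cy': 193.3224786062903, 'cam_to_world': array([[ 0.00328201, -0.99409366,  0.10847588,  0.45088439],
       [-0.99985572, -0.00507009, -0.01621196,  0.05578472],
       [ 0.01666618, -0.10840702, -0.99396688,  0.9311563 ],
       [ 0.        ,  0.        ,  0.        ,  1.        ]])}
{'fx': 343.6900194408633, 'fy': 343.6900194408633, 'cx': 254.86735197458748, 'cy': 191.91073174671283, 'hand_eye': array([[ 6.42132463e-04, -9.48657624e-01, -3.16304127e-01,
         8.08074774e-02],
       [ 9.99999794e-01,  6.06760002e-04,  2.10319194e-04,
        -4.16960774e-04],
       [-7.60021432e-06, -3.16304196e-01,  9.48657818e-01,
        -1.42894208e-01],
       [ 0.00000000e+00,  0.00000000e+00,  0.00000000e+00,
         1.00000000e+00]])}
```

View pics/top0.png

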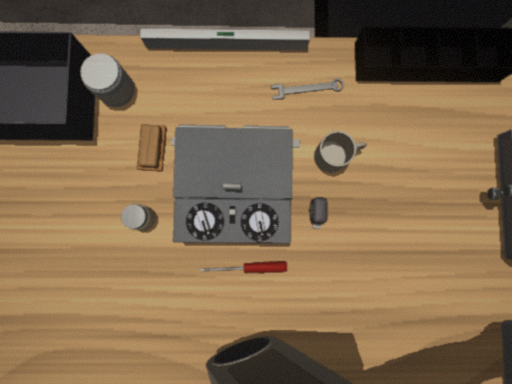

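View pics/side0.png

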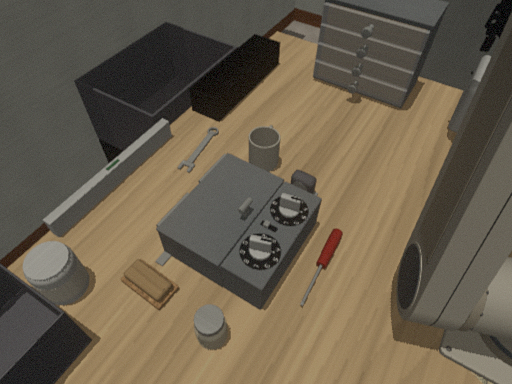

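The top view shows the chest at columns 174-292, rows 127-243. The left dial is near (205,221), the right near (260,222), the bolt at (233,213) and the handle at (232,187). The jar is at (136,217), the mug at (336,150), the tape at (318,210) and the screwdriver at (245,267).

```bash
cat > h.py <<'E'
import numpy as np, cv2
from cell import env
from scipy.spatial.transform import Rotation as R
def cam(n,s=None):
    c=env.camera_info(n); K=(c['fx'],c['fy'],c['cx'],c['cy'])
    if n=='wrist':
        T=np.eye(4); q=s['eef_rot']; T[:3,:3]=R.from_quat([q[1],q[2],q[3],q[0]]).as_matrix(); T[:3,3]=s['tcp_pos']
        return K,T@c['hand_eye']
    return K,c['cam_to_world']
def cloud(n,d,s=None):
    (fx,fy,cx,cy),T=cam(n,s); v,u=np.mgrid[:d.shape[0],:d.shape[1]]
    P=np.stack([(u-cx)/fx*d,(v-cy)/fy*d,d],-1); return P@T[:3,:3].T+T[:3,3]
def atz(n,u,v,z,s=None):
    (fx,fy,cx,cy),T=cam(n,s); r=T[:3,:3]@np.array([(u-cx)/fx,(v-cy)/fy,1]); o=T[:3,3]; return o+r*(z-o[2])/r[2]
def proj(n,p,s=None):
    (fx,fy,cx,cy),T=cam(n,s); q=T[:3,:3].T@(np.asarray(p)-T[:3,3]); return fx*q[0]/q[2]+cx, fy*q[1]/q[2]+cy
def tri(a,b):
    # a,b=(name,u,v,s)
    A=np.zeros((3,3));B=np.zeros(3)
    for n,u,v,s in (a,b):
        (fx,fy,cx,cy),T=cam(n,s); r=T[:3,:3]@np.array([(u-cx)/fx,(v-cy)/fy,1]); r/=np.linalg.norm(r); M=np.eye(3)-np.outer(r,r); A+=M;B+=M@T[:3,3]
    return np.linalg.solve(A,B)
E
python3 - <<'E'
from h import *
p=np.load('pics/top0c.npy');d=np.load('pics/top0.npy')
c=p[180:250,165:300,::-1]; c=cv2.convertScaleAbs(cv2.resize(c,None,fx=5.8,fy=5.8,interpolation=cv2.INTER_CUBIC),alpha=1.3); cv2.imwrite('pics/top0z.png',c)
P=cloud('top',d)
m=(abs(P[...,2]-0.098)<0.008)&(P[...,0]>0.3)
n,l,st,ce=cv2.connectedComponentsWithStats(m.astype(np.uint8))
k=1+np.argmax(st[1:,4]); q=P[l==k]; print(st[k],q.mean(0))
r=cv2.minAreaRect((q[:,:2]*1000).astype(np.float32)); print(r)
for u,v in((232,187),(205,221),(260,222),(233,213)): print(u,v,P[v-1:v+2,u-1:u+2].reshape(-1,3).mean(0), P[v,u])
pl=np.load('pics/side0c.npy'); c=pl[170:310,150:330,::-1]; cv2.imwrite('pics/side0z.png',cv2.convertScaleAbs(cv2.resize(c,None,fx=4.2,fy=4.2,interpolation=cv2.INTER_CUBIC),alpha=1.3))
E
```

```text
[  173   125   119   119 12904] [0.56632296 0.09752262 0.09750821]
((564.6005249023438, 98.3086929321289), (255.52674865722656, 255.88429260253906), 89.50476837158203)
232 187 [0.55083454 0.09608625 0.132539  ] [0.55078731 0.09606735 0.13294142]
205 221 [0.48075398 0.14976845 0.13610629] [0.48063731 0.14942089 0.13913618]
260 222 [0.47897147 0.03854144 0.14147871] [0.47899805 0.03852459 0.14073102]
233 213 [0.49898832 0.09477525 0.10526621] [0.49906227 0.09483844 0.10398799]
```

View pics/top0z.png

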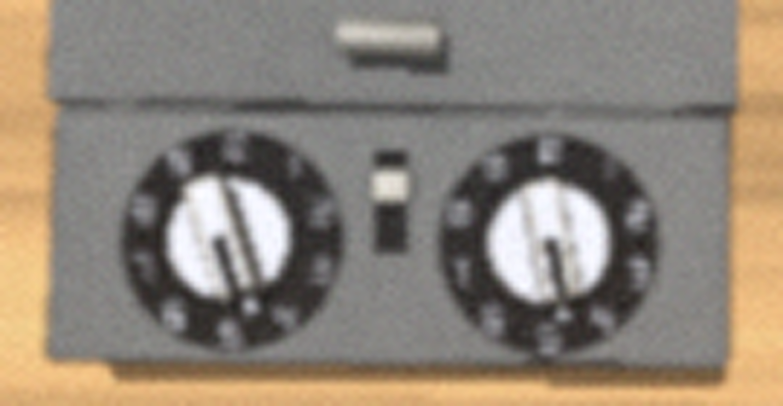

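View pics/side0z.png

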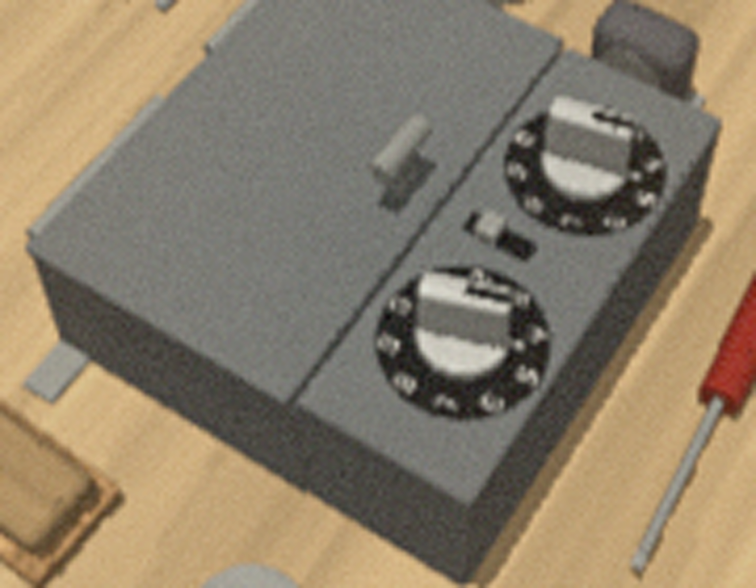

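```bash
cat >> h.py <<'E'
def yaw(s):
    q=s['eef_rot']; m=R.from_quat([q[1],q[2],q[3],q[0]]).as_matrix(); return np.arctan2(m[1,0],m[0,0]), m
def plan(pos,psi,n,s=None,out=1):
    """tool kept vertical; equal world steps and turns; prints calls of 10 rows; positive twist = cw from above"""
    s=s or env.get_state(); y0,m=yaw(s); d=(np.array(pos)-s['tcp_pos'])*1000
    tw=-np.degrees(psi-y0)/n; y=y0; acc=np.zeros(3); rows=[]
    for i in range(n):
        w=d*(i+1)/n-acc
        x=np.array([np.cos(y),np.sin(y)]); yy=np.array([np.sin(y),-np.cos(y)])
        r=[round(w[:2]@x,1),round(w[:2]@yy,1),round(-w[2],1),round(tw,2)]; rows.append(r)
        acc+=np.r_[r[0]*x+r[1]*yy,-r[2]]; y-=np.radians(r[3])
    for i in range(0,n,10): print(rows[i:i+10])
E
python3 - <<'E'
from h import *
plan([.46,.10,.26],3.45,30)
E
```

```text
[[np.float64(15.2), np.float64(-14.4), np.float64(-1.0), np.float64(-5.69)], [np.float64(16.5), np.float64(-12.7), np.float64(-1.0), np.float64(-5.69)], [np.float64(17.7), np.float64(-11.1), np.float64(-0.9), np.float64(-5.69)], [np.float64(18.7), np.float64(-9.3), np.float64(-1.0), np.float64(-5.69)], [np.float64(19.6), np.float64(-7.3), np.float64(-1.0), np.float64(-5.69)], [np.float64(20.2), np.float64(-5.4), np.float64(-1.0), np.float64(-5.69)], [np.float64(20.6), np.float64(-3.4), np.float64(-0.9), np.float64(-5.69)], [np.float64(20.9), np.float64(-1.3), np.float64(-1.0), np.float64(-5.69)], [np.float64(20.8), np.float64(0.8), np.float64(-1.0), np.float64(-5.69)], [np.float64(20.7), np.float64(2.8), np.float64(-1.0), np.float64(-5.69)]]
[[np.float64(20.4), np.float64(4.9), np.float64(-0.9), np.float64(-5.69)], [np.float64(19.7), np.float64(6.9), np.float64(-1.0), np.float64(-5.69)], [np.float64(19.0), np.float64(8.7), np.float64(-1.0), np.float64(-5.69)], [np.float64(17.9), np.float64(10.7), np.float64(-1.0), np.float64(-5.69)], [np.float64(16.9), np.float64(12.3), np.float64(-0
[... 446 characters left out ...]
(-1.0), np.float64(-5.69)], [np.float64(5.0), np.float64(20.3), np.float64(-1.0), np.float64(-5.69)], [np.float64(3.0), np.float64(20.6), np.float64(-0.9), np.float64(-5.69)], [np.float64(0.9), np.float64(20.9), np.float64(-1.0), np.float64(-5.69)], [np.float64(-1.1), np.float64(20.9), np.float64(-1.0), np.float64(-5.69)], [np.float64(-3.2), np.float64(20.6), np.float64(-1.0), np.float64(-5.69)], [np.float64(-5.3), np.float64(20.2), np.float64(-0.9), np.float64(-5.69)], [np.float64(-7.2), np.float64(19.6), np.float64(-1.0), np.float64(-5.69)], [np.float64(-9.1), np.float64(18.8), np.float64(-1.0), np.float64(-5.69)], [np.float64(-11.0), np.float64(17.8), np.float64(-1.0), np.float64(-5.69)]]
```

Call:
{"method": "move_arm", "body": {
  "rows": [
    [[15,-14,-1,-5.7],[16,-13,-1,-5.7],[18,-11,-1,-5.7],[19,-9,-1,-5.7],[20,-7,-1,-5.7],[20,-5,-1,-5.7],[21,-3,-1,-5.7],[21,-1,-1,-5.7],[21,1,-1,-5.7],[21,3,-1,-5.7]]
  ]
}}

```text
clock: 0.93
tcp_pos: [0.3215, -0.2927, 0.2411]
eef_rot: [-0.0, 0.742, 0.67, 0.0]
contact_force: [1.0, 0.6, -0.4]
opening: 0.0854
```

Call:
{"method": "move_arm", "body": {
  "rows": [
    [[20,5,-1,-5.7],[20,7,-1,-5.7],[19,9,-1,-5.7],[18,11,-1,-5.7],[17,12,-1,-5.7],[15,14,-1,-5.7],[14,15,-1,-5.7],[12,17,-1,-5.7],[11,18,-1,-5.7],[9,19,-1,-5.7]]
  ]
}}

```text
clock: 1.77
tcp_pos: [0.392, -0.0963, 0.2512]
eef_rot: [-0.0, 0.332, 0.943, 0.0]
contact_force: [-0.7, -0.7, 0.0]
opening: 0.0854
```

Call:
{"method": "move_arm", "body": {
  "rows": [
    [[7,20,-1,-5.7],[5,20,-1,-5.7],[3,21,-1,-5.7],[1,21,-1,-5.7],[-1,21,-1,-5.7],[-3,21,-1,-5.7],[-5,20,-1,-5.7],[-7,20,-1,-5.7],[-9,19,-1,-5.7],[-11,18,-1,-5.7]]
  ],
  "grip": 0.4
}}

```text
clock: 2.6
tcp_pos: [0.4608, 0.1023, 0.2611]
eef_rot: [-0.0, -0.158, 0.987, 0.0]
contact_force: [0.7, -0.0, -0.1]
opening: 0.0512
```

```bash
cat >> h.py <<'E'
def shot(n,tag):
    import pickle
    s=env.get_state(); p,d=env.snapshot(n); pickle.dump((s,p,d),open(f'pics/{tag}.pkl','wb')); cv2.imwrite(f'pics/{tag}.png',p[:,:,::-1]); return s,p,d
E
python3 - <<'E'
from h import *
s,p,d=shot('wrist','w1'); print(s['clock'],s['tcp_pos'],yaw(s)[0],s['joint_pos'],s['opening'])
E
```

```text
2.6 [0.46076281 0.10230183 0.26107272] -2.8238385343450627 [ 4.04199346e-02  1.17524939e-01 -8.31683359e-02  1.37068920e+00
 -2.23043566e-06 -2.77334139e-01] 0.051177638186594876
```

View pics/w1.png

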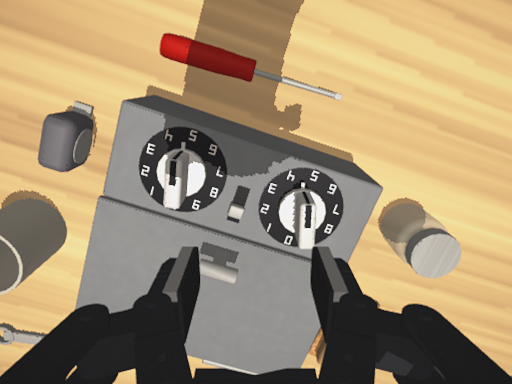

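Run:
```python
import cv2
p=cv2.imread('pics/w1.png'); cv2.imwrite('pics/w1z.png',cv2.resize(p[115:265,130:360],None,fx=3.45,fy=3.45,interpolation=cv2.INTER_CUBIC))
```

```text
(no output)
```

View pics/w1z.png

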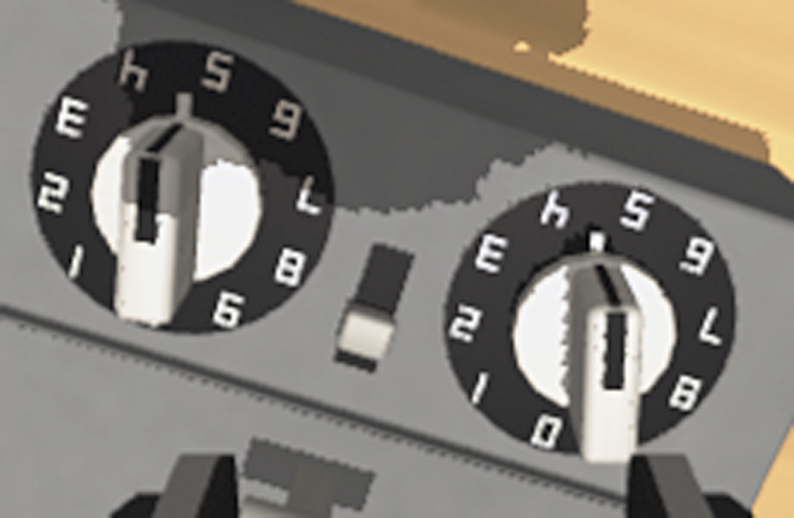

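Run:
```python
from h import *
import pickle
s,p,d=pickle.load(open('pics/w1.pkl','rb'))
P=cloud('wrist',d,s)
def z2(u,v): return 130+u/3.45-.5+.15,115+v/3.45-.5+.15
for nm,cx0,cy0 in(('L',.485,.155),('R',.485,.04)):
    m=(P[...,2]>.137)&(P[...,2]<.15)&(np.hypot(P[...,0]-cx0,P[...,1]-cy0)<.035)
    q=P[m]; v,u=np.nonzero(m)
    r=cv2.minAreaRect((q[:,:2]*1000).astype(np.float32)); bx=cv2.boxPoints(r); 
    c=q[:,:2].mean(0); w,V=np.linalg.eigh(np.cov((q[:,:2]-c).T)); a=np.degrees(np.arctan(V[1,1]/V[0,1]))
    print(nm,m.sum(),'z',np.median(q[:,2]),'rect',r,'pca',a,'cent',c, 'uv',u.mean(),v.mean())
# dial discs (dark) at ledge level via ellipse: black annulus
g=p.max(-1)
for nm,(u0,v0) in(('R',(182,169)),('L',(302,208))):
    m=(g<75)&(abs(P[...,2]-.1)<.012); vv,uu=np.nonzero(m); k=np.hypot(uu-u0,vv-v0)<55
    pts=np.array([P[v,u] for v,u in zip(vv[k],uu[k])]); 
    c=cv2.minEnclosingCircle((pts[:,:2]*1000).astype(np.float32)); print(nm,c,np.median(pts[:,2]))
print('dots',atz('wrist',*z2(597,240),.1,s),atz('wrist',*z2(183,105),.1,s))
for a in ((155,68),(182,169),(250,150)): pass
# ledge/lid seam and edges for yaw: top view
d=np.load('pics/top0.npy');T=cloud('top',d)
m=(abs(T[...,2]-.098)<.006)&(T[...,0]>.43)&(T[...,0]<.7)&(T[...,1]>-.04)&(T[...,1]<.24)
q=T[m]
for i in range(2):
  for side in(0,1):
    o=1-i; b=np.arange(-.02+.0 if o else .46,.21 if o else .66,.008); e=[]
    for t in b:
        k=abs(q[:,o]-t)<.004
        if k.sum()>5: e.append((t,q[k,i].max() if side else q[k,i].min()))
    e=np.array(e); f=np.polyfit(e[:,0],e[:,1],1); print('xy'[i],side,'slope deg',np.degrees(np.arctan(f[0])),'mid',np.median(e[:,1]))
# handle
m=(T[...,2]>.118)&(abs(T[...,0]-.555)<.03)&(abs(T[...,1]-.097)<.04); print('handle top',T[m].mean(0),m.sum(),T[m].min(0),T[m].max(0))
m=(P[...,2]>.12)&(P[...,2]<.15)&(abs(P[...,0]-.555)<.025)&(abs(P[...,1]-.097)<.03); print('handle wr',P[m].mean(0),m.sum(),P[m].min(0),P[m].max(0))
```

```text
L 782 z 0.14189565641875668 rect ((480.7550964355469, 154.82305908203125), (42.5894775390625, 14.228775978088379), 18.349422454833984) pca 18.27238362350061 cent [0.47978695 0.15391219] uv 306.21867007672637 224.55754475703324
R 887 z 0.14191275102734985 rect ((479.7047119140625, 38.97224807739258), (41.85013198852539, 14.396713256835938), 11.152788162231445) pca 10.785040512402317 cent [0.4786966  0.03949595] uv 172.46674182638105 182.05186020293124
R ((483.2750244140625, 38.845947265625), 53.34180450439453) 0.09831943061711795
L ((484.26324462890625, 157.44989013671875), 54.896240234375) 0.0983392380764053
dots [0.45804755 0.14844427 0.1       ] [0.45737431 0.03385118 0.1       ]
x 0 slope deg 0.4938017279618245 mid 0.437869291708426
x 1 slope deg 0.23677809626515176 mid 0.690791220789374
y 0 slope deg -1.0851374623755394 mid -0.02911856659400923
y 1 slope deg 0.9041399930541748 mid 0.22364274100490278
handle top [0.55291137 0.09713263 0.13246728] 126 [0.54690361 0.07965566 0.12456018] [0.56030276 0.11475116 0.13714466]
handle wr [0.55005783 0.09691297 0.13226529] 628 [0.54528265 0.07863814 0.12007537] [0.55922495 0.11446307 0.13671315]
```

```bash
sed -i 's/rows.append(r)/r=[float(v) for v in r]; rows.append(r)/' h.py
python3 - <<'E'
from h import *
s=env.get_state();print(s['tcp_pos'],np.degrees(yaw(s)[0]))
s['eef_rot']=s['eef_rot']
y=yaw(s)[0]
plan([.4808,.1548,.16],np.radians(198.35)-2*np.pi,10)
E
```

```text
[0.46179877 0.10457367 0.26104395] -161.3229310327591
[[-3.4, 4.1, 10.1, 0.03], [-3.4, 4.2, 10.1, 0.03], [-3.4, 4.2, 10.1, 0.03], [-3.4, 4.1, 10.1, 0.03], [-3.4, 4.2, 10.1, 0.03], [-3.4, 4.1, 10.1, 0.03], [-3.4, 4.2, 10.1, 0.03], [-3.4, 4.1, 10.1, 0.03], [-3.4, 4.2, 10.1, 0.03], [-3.4, 4.2, 10.1, 0.03]]
```

Call:
{"method": "move_arm", "body": {
  "rows": [
    [[-4,5,10,0.3],[-4,5,10,0],[-4,5,10,0],[-4,5,10,0],[-4,5,10,0],[-4,5,10,0],[-4,5,10,0],[-3,4,10,0],[-3,2.5,10,0],[0,0,11,0]]
  ]
}}

```text
clock: 3.48
tcp_pos: [0.481, 0.1517, 0.1593]
eef_rot: [0.0, -0.153, 0.988, 0.0]
contact_force: [0.1, 0.1, 0.5]
opening: 0.0515
```

Run:
```python
from h import *
s,p,d=shot('wrist','w2');s,p,d=shot('wrist','w2');print(s['tcp_pos'],np.degrees(yaw(s)[0]),s['contact_force'],s['ft_torque'])
P=cloud('wrist',d,s)
m=(P[...,2]>.137)&(P[...,2]<.15)&(np.hypot(P[...,0]-.481,P[...,1]-.155)<.035);q=P[m]
print(m.sum(),cv2.minAreaRect((q[:,:2]*1000).astype(np.float32)))
plan([.4808,.1548,.112],np.radians(198.35)-2*np.pi,10)
```

```text
[0.47994356 0.15133851 0.15725849] -162.36096267964882 [-0.48295108  0.35591927 -2.59659597] [0.00220972 0.08251072 0.04359203]
1949 ((481.0007019042969, 154.84445190429688), (42.5213508605957, 13.744794845581055), 18.59852409362793)
[[-0.2, 0.3, 4.6, -0.07], [-0.2, 0.3, 4.7, -0.07], [-0.2, 0.4, 4.6, -0.07], [-0.2, 0.3, 4.6, -0.07], [-0.2, 0.3, 4.7, -0.07], [-0.2, 0.3, 4.6, -0.07], [-0.2, 0.3, 4.7, -0.07], [-0.2, 0.3, 4.6, -0.07], [-0.3, 0.4, 4.6, -0.07], [-0.2, 0.3, 4.7, -0.07]]
```

View pics/w2.png

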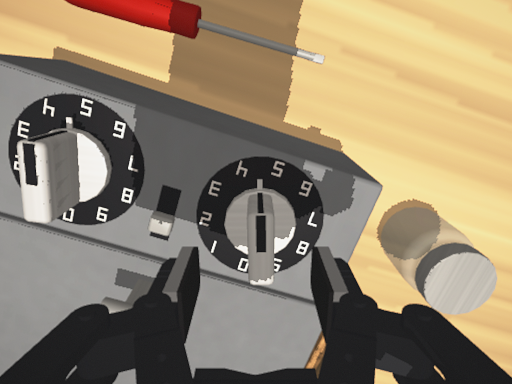

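The left dial's bar is between the open fingers at about (260,235), with its pointer at 4.5. The new measurement agrees with the first, and the bar top is at 142 mm.

Call:
{"method": "move_arm", "body": {
  "rows": [
    [[-2,3,5,-1],[0,0,6,0],[0,0,6,0],[0,0,6,0],[0,0,6,0],[0,0,6,0],[0,0,5,0],[0,0,5,0],[0,0,0,0],[0,0,0,0]]
  ]
}}

```text
clock: 4.42
tcp_pos: [0.4815, 0.1545, 0.115]
eef_rot: [-0.0, -0.162, 0.987, 0.0]
contact_force: [0.2, 0.9, -0.4]
opening: 0.0512
```

Call:
{"method": "move_arm", "body": {
  "rows": [
    [[0,0,0,0],[0,0,0,0],[0,0,0,0],[0,0,0,0],[0,0,0,0],[0,0,0,0],[0,0,0,0],[0,0,0,0],[0,0,0,0],[0,0,0,0]]
  ],
  "grip": 0.9,
  "force": 20
}}

```text
clock: 5.25
tcp_pos: [0.4816, 0.1549, 0.1156]
eef_rot: [0.0, -0.162, 0.987, 0.0]
contact_force: [-1.5, 3.0, 5.9]
opening: 0.0137
```

```bash
cat > st.py <<'E'
from h import *
s=env.get_state();y,m=yaw(s);print(s['clock'],s['tcp_pos'].round(4),'yaw',np.degrees(y).round(2),'tilt',np.degrees(np.arccos(-m[2,2])).round(2),s['contact_force'].round(1),s['ft_torque'].round(3),s['opening'].round(4))
E
python3 st.py
```

```text
Traceback (most recent call last):
  File "st.py", line 2, in <module>
    s=env.get_state();y,m=yaw(s);print(s['clock'],s['tcp_pos'].round(4),'yaw',np.degrees(y).round(2),'tilt',np.degrees(np.arccos(-m[2,2])).round(2),s['contact_force'].round(1),s['ft_torque'].round(3),s['opening'].round(4))
                                                                                                                                                                                                        ^^^^^^^^^^^^^^^^^^
AttributeError: 'float' object has no attribute 'round'
```

Call:
{"method": "move_arm", "body": {
  "rows": [
    [[0,0,0,-2],[0,0,0,-2.5],[0,0,0,-2.5],[0,0,0,-2.5],[0,0,0,-2.5],[0,0,0,-2.5],[0,0,0,-2.5],[0,0,0,-2.5],[0,0,0,-2.5],[0,0,0,-2.5]]
  ]
}}

```text
clock: 6.08
tcp_pos: [0.4818, 0.1546, 0.1156]
eef_rot: [0.0, -0.368, 0.93, -0.0]
contact_force: [-0.9, 2.1, 4.7]
opening: 0.0135
```

```bash
sed -i "s/s\['opening'\].round(4)/round(s['opening'],4)/" st.py; python3 st.py
```

```text
6.0833 [0.4818 0.1546 0.1156] yaw -136.76 tilt 0.04 [-0.9  2.1  4.7] [ 0.501  0.216 -0.153] 0.0135
```

Call:
{"method": "move_arm", "body": {
  "rows": [
    [[0,0,0,-3],[0,0,0,-3],[0,0,0,-3],[0,0,0,-3],[0,0,0,-3],[0,0,0,-3],[0,0,0,-3],[0,0,0,-3],[0,0,0,-2.5],[0,0,0,-1.5]]
  ]
}}

```text
clock: 6.92
tcp_pos: [0.4822, 0.1544, 0.1157]
eef_rot: [0.001, -0.582, 0.813, -0.0]
contact_force: [0.8, 1.9, 3.5]
opening: 0.0133
```

```bash
python3 st.py
python3 - <<'E'
from h import *
shot('wrist','w3'); shot('side','s3')
p=np.hstack([cv2.imread('pics/w3.png')[:,:],cv2.resize(cv2.imread('pics/s3.png')[170:310,150:330],(494,384))]); cv2.imwrite('pics/c3.png',cv2.resize(p,(800,305)))
E
```

```text
6.9167 [0.4822 0.1544 0.1157] yaw -108.76 tilt 0.08 [0.8 1.9 3.5] [ 0.328 -0.112 -0.122] 0.0133
```

View pics/c3.png

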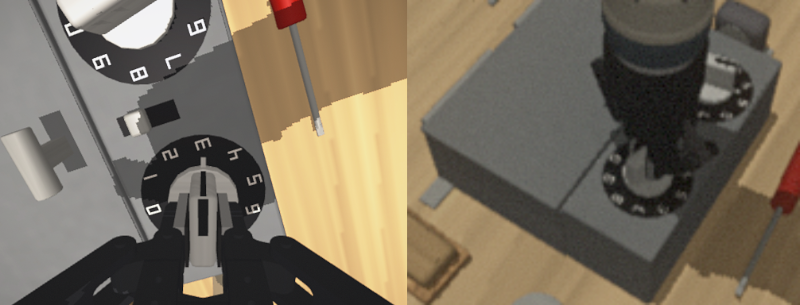

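Wrist view: the pointer now sits on 3. The bolt at (133,122) is still back in its slot (locked). Next I turn slowly.

Call:
{"method": "move_arm", "body": {
  "rows": [
    [[0,0,0,-0.8],[0,0,0,-0.8],[0,0,0,-0.8],[0,0,0,-0.8],[0,0,0,-0.8],[0,0,0,-0.8],[0,0,0,-0.8],[0,0,0,-0.8],[0,0,0,-0.8],[0,0,0,-0.8]]
  ]
}}

```text
clock: 7.85
tcp_pos: [0.4823, 0.1544, 0.1157]
eef_rot: [0.001, -0.637, 0.771, -0.001]
contact_force: [1.1, 0.5, 6.1]
opening: 0.0138
```

```bash
python3 st.py
cat > bolt.py <<'E'
import sys
from h import *
s,p,d=shot('wrist',sys.argv[1]); cv2.imwrite(f'pics/{sys.argv[1]}.png',cv2.resize(p[50:290,:,::-1],(700,328)))
P=cloud('wrist',d,s)
m=(P[...,2]>.1035)&(P[...,2]<.113)&(p.min(-1)>110)&(abs(P[...,0]-.495)<.025)&(abs(P[...,1]-.097)<.02)
q=P[m]; print('bolt',m.sum(), q.mean(0).round(4) if len(q) else None, q.min(0).round(4), q.max(0).round(4))
E
python3 bolt.py b1
```

```text
7.85 [0.4823 0.1544 0.1157] yaw -100.87 tilt 0.09 [1.1 0.5 6.1] [ 0.161 -0.334 -0.076] 0.0138
bolt 621 [0.5016 0.0965 0.1071] [0.4961 0.09   0.1045] [0.5068 0.104  0.1091]
```

View pics/b1.png

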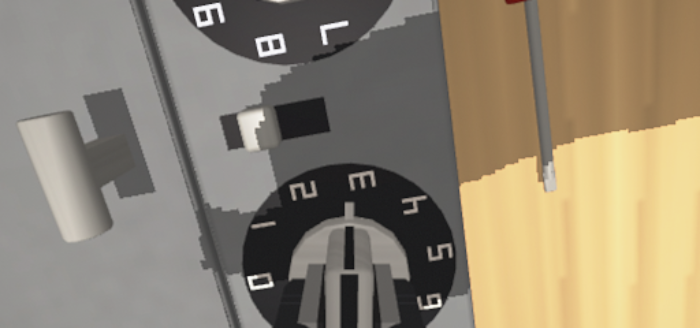

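The bolt is still at the locked position (x≈0.502) and the pointer is just past 3. I carry on slowly.

Call:
{"method": "move_arm", "body": {
  "rows": [
    [[0,0,0,-0.5],[0,0,0,-0.5],[0,0,0,-0.5],[0,0,0,-0.5],[0,0,0,-0.5],[0,0,0,-0.5],[0,0,0,0],[0,0,0,0],[0,0,0,0],[0,0,0,0]]
  ]
}}

```text
clock: 8.73
tcp_pos: [0.4823, 0.1544, 0.1156]
eef_rot: [0.001, -0.657, 0.754, -0.001]
contact_force: [1.9, -0.1, 5.6]
opening: 0.0139
```

```bash
python3 st.py; python3 bolt.py b2
```

```text
8.7333 [0.4823 0.1544 0.1156] yaw -97.91 tilt 0.09 [ 1.9 -0.1  5.6] [ 0.146 -0.486  0.068] 0.0139
bolt 590 [0.497  0.0964 0.1071] [0.4918 0.09   0.1047] [0.5026 0.1041 0.1097]
```

The bolt moved 4.6 mm, so the left dial has caught. I release it and go to the right dial.

Call:
{"method": "move_arm", "body": {
  "rows": [
    [[0,0,0,0],[0,0,0,0],[0,0,0,0],[0,0,0,0],[0,0,-6,0],[0,0,-8,0],[0,0,-9,0],[0,0,-10,0],[0,0,-10,0],[0,0,-10,0]]
  ],
  "grip": 0.4
}}

```text
clock: 9.62
tcp_pos: [0.4817, 0.1545, 0.1698]
eef_rot: [0.0, -0.657, 0.754, -0.0]
contact_force: [-0.1, 0.1, 0.0]
opening: 0.0511
```

```bash
python3 st.py
python3 - <<'E'
from h import *
shot('wrist','b3')
plan([.4797,.0390,.165],np.radians(191-360),20)
E
```

```text
9.6167 [0.4817 0.1545 0.1698] yaw -97.88 tilt 0.05 [-0.1  0.1  0. ] [ 0.021 -0.035 -0.012] 0.0511
[[5.7, -0.7, 0.3, 3.56], [5.7, -1.0, 0.4, 3.56], [5.7, -1.3, 0.3, 3.56], [5.5, -1.7, 0.3, 3.56], [5.4, -2.1, 0.3, 3.56], [5.3, -2.4, 0.4, 3.56], [5.1, -2.7, 0.3, 3.56], [4.9, -3.0, 0.3, 3.56], [4.8, -3.3, 0.3, 3.56], [4.5, -3.6, 0.4, 3.56]]
[[4.3, -3.9, 0.3, 3.56], [4.0, -4.1, 0.3, 3.56], [3.8, -4.4, 0.4, 3.56], [3.5, -4.6, 0.3, 3.56], [3.2, -4.8, 0.3, 3.56], [2.9, -5.0, 0.3, 3.56], [2.6, -5.2, 0.4, 3.56], [2.3, -5.3, 0.3, 3.56], [1.9, -5.5, 0.3, 3.56], [1.6, -5.6, 0.4, 3.56]]
```

View pics/b3.png

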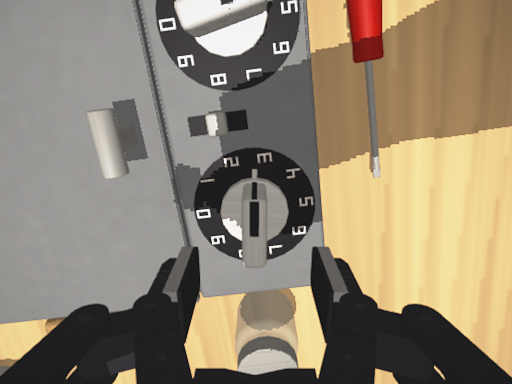

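The bolt at (215,123) is one step forward. The left pointer sits between 2 and 3 at about (254,174), with fingers clear of it.

Call:
{"method": "move_arm", "body": {
  "rows": [
    [[6,-1,0,3.5],[6,-1,0,3.5],[6,-1,0,3.5],[5.5,-2,0,3.5],[5.5,-2,0,3.5],[5,-2.5,0,3.5],[5,-2.5,0,3.5],[5,-3,0,3.5],[5,-3.5,0,3.5],[4.5,-3.5,0,3.5]]
  ]
}}

```text
clock: 10.5
tcp_pos: [0.4805, 0.0955, 0.1686]
eef_rot: [0.0, -0.398, 0.917, -0.0]
contact_force: [-0.7, -0.2, -0.1]
opening: 0.0513
```

Call:
{"method": "move_arm", "body": {
  "rows": [
    [[4.5,-4,0,3.6],[4,-4,0,3.6],[4,-4.5,0,3.6],[3.5,-4.5,0,3.6],[3,-5,0,3.6],[3,-5,0,3.6],[2.5,-5,0,3.6],[2,-5.5,0,3.6],[2,-5.5,0,3.6],[1.5,-5.5,0,3.6]]
  ]
}}

```text
clock: 11.33
tcp_pos: [0.4797, 0.0375, 0.1686]
eef_rot: [0.0, -0.095, 0.995, -0.0]
contact_force: [0.4, 0.3, 0.1]
opening: 0.0513
```

Run:
```python
from h import *
shot('wrist','w4');s,p,d=shot('wrist','w4');y=yaw(s)[0];print(s['tcp_pos'],np.degrees(y))
P=cloud('wrist',d,s)
m=(P[...,2]>.137)&(P[...,2]<.15)&(np.hypot(P[...,0]-.48,P[...,1]-.039)<.035);q=P[m]
r=cv2.minAreaRect((q[:,:2]*1000).astype(np.float32));print(m.sum(),r)
E=np.array(r[0])/1000-s['tcp_pos'][:2]; print('dx,dy mm',1000*E@[np.cos(y),np.sin(y)],1000*E@[np.sin(y),-np.cos(y)])
```

```text
[0.47978488 0.03679258 0.16859679] -169.33184272246297
1771 ((479.8581848144531, 39.21904754638672), (42.60279083251953, 13.975475311279297), 10.19881820678711)
dx,dy mm -0.5212273705022131 2.37096074497371
```

View pics/w4.png

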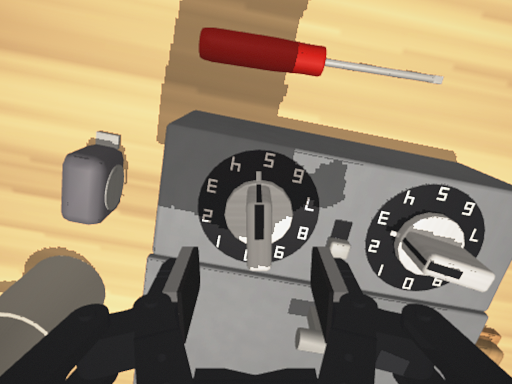

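The right dial's bar is between the fingers at (260,235), pointer between 4 and 5. The bolt is at (340,245) and the left dial is clear.

Call:
{"method": "move_arm", "body": {
  "rows": [
    [[-0.5,2.4,5,0],[0,0,7,0],[0,0,7,0],[0,0,7,0],[0,0,7,0],[0,0,7,0],[0,0,7,0],[0,0,6,0],[0,0,0,0],[0,0,0,0]]
  ]
}}

```text
clock: 12.27
tcp_pos: [0.4796, 0.0402, 0.115]
eef_rot: [-0.0, -0.097, 0.995, 0.0]
contact_force: [-0.4, 0.1, -0.5]
opening: 0.0512
```

Call:
{"method": "move_arm", "body": {
  "rows": [
    [[0,0,0,0],[0,0,0,0],[0,0,0,0],[0,0,0,0],[0,0,0,0],[0,0,0,0],[0,0,0,0],[0,0,0,0],[0,0,0,0],[0,0,0,0]]
  ],
  "grip": 0.9,
  "force": 20
}}

```text
clock: 13.1
tcp_pos: [0.4802, 0.0392, 0.1158]
eef_rot: [0.0, -0.096, 0.995, -0.001]
contact_force: [-0.4, -6.5, 1.6]
opening: 0.0135
```

Call:
{"method": "move_arm", "body": {
  "rows": [
    [[0,0,0,2],[0,0,0,2.5],[0,0,0,2.5],[0,0,0,2.5],[0,0,0,2.5],[0,0,0,2.5],[0,0,0,2.5],[0,0,0,2.5],[0,0,0,2.5],[0,0,0,2]]
  ]
}}

```text
clock: 13.93
tcp_pos: [0.4802, 0.0397, 0.1158]
eef_rot: [0.001, 0.113, 0.994, -0.0]
contact_force: [0.5, -3.2, 2.6]
opening: 0.0135
```

```bash
python3 st.py; python3 bolt.py b4
```

```text
13.9333 [0.4802 0.0397 0.1158] yaw 166.98 tilt 0.1 [ 0.5 -3.2  2.6] [-0.404 -0.152  0.169] 0.0135
bolt 514 [0.4956 0.0974 0.1071] [0.4895 0.0904 0.1038] [0.5022 0.1039 0.109 ]
```

View pics/b4.png

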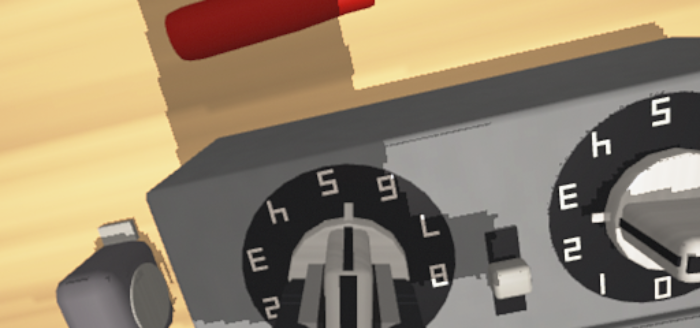

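The right pointer is about 5.35, the bolt is still one step forward, and the left dial stays at about 2.6.

Call:
{"method": "move_arm", "body": {
  "rows": [
    [[0,0,0,2.5],[0,0,0,2.5],[0,0,0,2.5],[0,0,0,2.5],[0,0,0,2.5],[0,0,0,2.5],[0,0,0,2.5],[0,0,0,2.5],[0,0,0,2],[0,0,0,1]]
  ]
}}

```text
clock: 14.82
tcp_pos: [0.4804, 0.0401, 0.1158]
eef_rot: [0.001, 0.308, 0.951, 0.0]
contact_force: [2.7, -0.8, 2.9]
opening: 0.0139
```

Call:
{"method": "move_arm", "body": {
  "rows": [
    [[0,0,0,0.6],[0,0,0,0.6],[0,0,0,0.6],[0,0,0,0.6],[0,0,0,0.6],[0,0,0,0.6],[0,0,0,0.6],[0,0,0,0.6],[0,0,0,0.6],[0,0,0,0.6]]
  ]
}}

```text
clock: 15.65
tcp_pos: [0.4805, 0.0402, 0.1158]
eef_rot: [0.001, 0.358, 0.934, 0.0]
contact_force: [3.9, -1.4, 4.8]
opening: 0.0132
```

```bash
python3 st.py; python3 bolt.py b5
```

```text
15.65 [0.4805 0.0402 0.1158] yaw 138.1 tilt 0.1 [ 3.9 -1.4  4.8] [-0.178 -0.772  0.134] 0.0132
bolt 651 [0.4959 0.0974 0.107 ] [0.4903 0.0903 0.1044] [0.502  0.1043 0.1086]
```

View pics/b5.png

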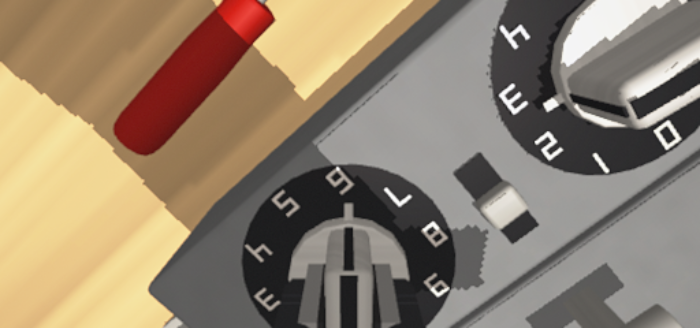

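The right pointer is just past 6 and the bolt hasn't moved. I continue in small steps.

Call:
{"method": "move_arm", "body": {
  "rows": [
    [[0,0,0,0.5],[0,0,0,0.5],[0,0,0,0.5],[0,0,0,0.5],[0,0,0,0.5],[0,0,0,0.5],[0,0,0,0.5],[0,0,0,0.5],[0,0,0,0],[0,0,0,0]]
  ]
}}

```text
clock: 16.53
tcp_pos: [0.4805, 0.0402, 0.1158]
eef_rot: [0.001, 0.39, 0.921, 0.0]
contact_force: [3.3, -1.7, 3.9]
opening: 0.0137
```

```bash
python3 st.py; python3 bolt.py b6
```

```text
16.5333 [0.4805 0.0402 0.1158] yaw 134.12 tilt 0.11 [ 3.3 -1.7  3.9] [-0.124 -0.881  0.002] 0.0137
bolt 661 [0.4956 0.0975 0.107 ] [0.4898 0.0906 0.1046] [0.5023 0.1043 0.1095]
```

Call:
{"method": "move_arm", "body": {
  "rows": [
    [[0,0,0,0.4],[0,0,0,0.4],[0,0,0,0.4],[0,0,0,0.4],[0,0,0,0.4],[0,0,0,0.4],[0,0,0,0.4],[0,0,0,0.4],[0,0,0,0],[0,0,0,0]]
  ]
}}

```text
clock: 17.42
tcp_pos: [0.4806, 0.0403, 0.1158]
eef_rot: [0.001, 0.415, 0.91, 0.0]
contact_force: [3.3, 0.1, 5.0]
opening: 0.0136
```

```bash
python3 st.py; python3 bolt.py b7
```

```text
17.4167 [0.4806 0.0403 0.1158] yaw 130.92 tilt 0.12 [3.3 0.1 5. ] [-0.064 -0.942 -0.052] 0.0136
bolt 685 [0.4943 0.0974 0.107 ] [0.4887 0.0903 0.1046] [0.5008 0.1043 0.1088]
```

```bash
python3 st.py; python3 bolt.py b8
```

```text
17.4667 [0.4806 0.0402 0.1158] yaw 130.92 tilt 0.12 [ 3.5 -1.2  5. ] [-0.099 -0.973  0.021] 0.0137
bolt 688 [0.4944 0.0974 0.107 ] [0.4889 0.0903 0.1046] [0.5008 0.1043 0.109 ]
```

View pics/b8.png

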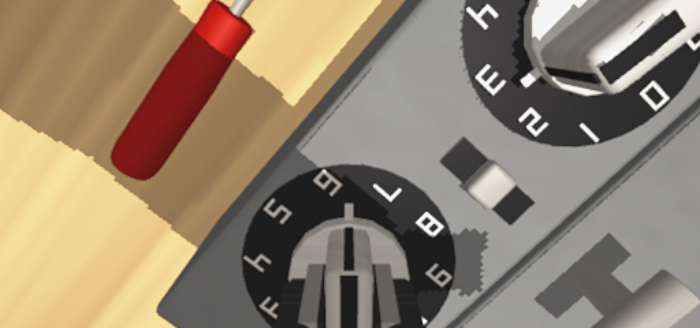

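The bolt at (492,185) is about 1.2 mm further forward and hasn't fully jumped. I turn a little more.

Call:
{"method": "move_arm", "body": {
  "rows": [
    [[0,0,0,0.3],[0,0,0,0.3],[0,0,0,0.3],[0,0,0,0.3],[0,0,0,0.3],[0,0,0,0],[0,0,0,0],[0,0,0,0],[0,0,0,0],[0,0,0,0]]
  ]
}}

```text
clock: 18.35
tcp_pos: [0.4806, 0.0403, 0.1158]
eef_rot: [0.001, 0.427, 0.904, 0.001]
contact_force: [3.8, 0.0, 5.1]
opening: 0.0135
```

```bash
python3 st.py; python3 bolt.py b9
```

```text
18.35 [0.4806 0.0403 0.1158] yaw 129.42 tilt 0.12 [3.8 0.  5.1] [-0.09  -1.037  0.061] 0.0135
bolt 699 [0.4896 0.0975 0.107 ] [0.4838 0.0903 0.1035] [0.4961 0.1044 0.1094]
```

The bolt has gone 12 mm in all (0.5016 to 0.4896), so both dials have caught. I release and lift.

Call:
{"method": "move_arm", "body": {
  "rows": [
    [[0,0,0,0],[0,0,0,0],[0,0,0,0],[0,0,0,0],[0,0,-6,0],[0,0,-9,0],[0,0,-10,0],[0,0,-11,0],[0,0,-12,0],[0,0,-12,0]]
  ],
  "grip": 0.4
}}

```text
clock: 19.23
tcp_pos: [0.4797, 0.0402, 0.1767]
eef_rot: [0.0, 0.427, 0.904, 0.0]
contact_force: [0.2, -0.4, 0.5]
opening: 0.0513
```

```bash
python3 st.py; python3 bolt.py b10;  python3 - <<'E'
from h import *
plan([.53,.097,.19],np.radians(179.5),10)
E
```

```text
19.2333 [0.4797 0.0402 0.1767] yaw 129.42 tilt 0.03 [ 0.2 -0.4  0.5] [0.016 0.005 0.04 ] 0.0513
bolt 381 [0.4896 0.0974 0.107 ] [0.4841 0.0904 0.1038] [0.4956 0.1044 0.1087]
[[1.3, 7.4, -1.1, -5.01], [0.6, 7.5, -1.1, -5.01], [-0.1, 7.6, -1.1, -5.01], [-0.7, 7.5, -1.1, -5.01], [-1.4, 7.4, -1.2, -5.01], [-2.0, 7.2, -1.1, -5.01], [-2.6, 7.1, -1.1, -5.01], [-3.2, 6.8, -1.1, -5.01], [-3.9, 6.5, -1.1, -5.01], [-4.3, 6.1, -1.1, -5.01]]
```

View pics/b10.png

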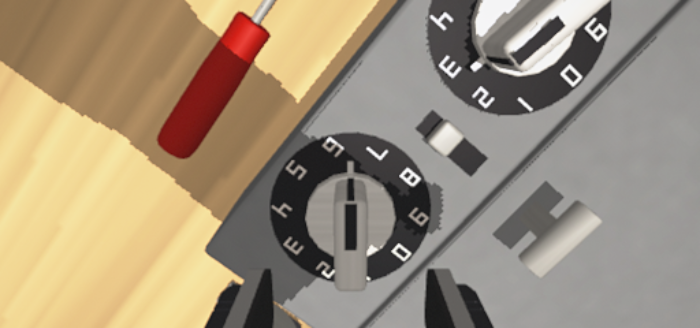

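The bolt tab at (447,138) is now at the front end of its slot. The right pointer sits about 6.5. Now the handle.

Call:
{"method": "move_arm", "body": {
  "rows": [
    [[1.5,7.5,-1,-5],[0.5,7.5,-1,-5],[0,7.5,-1,-5],[-0.5,7.5,-1,-5],[-1.5,7.5,-1,-5],[-2,7,-1,-5],[-2.5,7,-1,-5],[-3,7,-1,-5],[-4,6.5,-1,-5],[-4.5,6,-1,-5]]
  ],
  "grip": 0.25
}}

```text
clock: 20.12
tcp_pos: [0.5291, 0.0975, 0.1856]
eef_rot: [0.0, 0.003, 1.0, 0.0]
contact_force: [0.4, -0.6, 0.1]
opening: 0.064
```

Run:
```python
from h import *
shot('wrist','w5');s,p,d=shot('wrist','w5');y=yaw(s)[0];print(s['tcp_pos'],np.degrees(y),s['opening'])
P=cloud('wrist',d,s)
m=(P[...,2]>.126)&(P[...,2]<.145)&(abs(P[...,0]-.553)<.025)&(abs(P[...,1]-.097)<.03)&(p.min(-1)>70);q=P[m]
r=cv2.minAreaRect((q[:,:2]*1000).astype(np.float32));print(m.sum(),r,q.min(0),q.max(0))
```

```text
[0.52992546 0.09816221 0.18568964] -179.96945505343706 0.06423255239192491
1197 ((552.143798828125, 96.62902069091797), (13.837225914001465, 35.90665817260742), 0.6475560665130615) [0.54516069 0.07862173 0.12603752] [0.55900523 0.11452607 0.13674416]
```

View pics/w5.png

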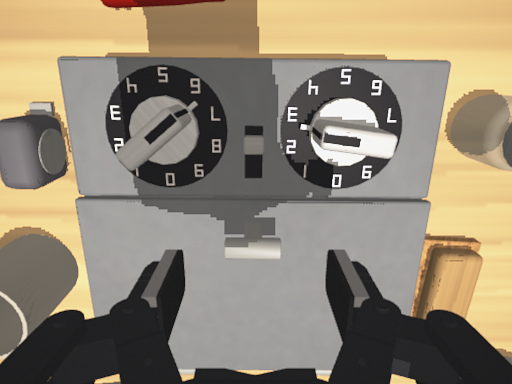

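The handle is at (252,248), centre (0.552, 0.097), with its top at about 0.136. The bolt is at the front end of its slot.

Call:
{"method": "move_arm", "body": {
  "rows": [
    [[-6,-1.5,2,0],[-6,0,4,0],[-6,0,8,0],[-4,0,10,0],[0,0,11,0],[0,0,12,0],[0,0,12,0],[0,0,11,0],[0,0,7,0],[0,0,0,0]]
  ]
}}

```text
clock: 21.05
tcp_pos: [0.55, 0.0952, 0.106]
eef_rot: [-0.002, 0.005, 1.0, -0.0]
contact_force: [0.3, -0.5, 0.2]
opening: 0.0641
```

```bash
python3 st.py
python3 - <<'E'
from h import *
s,p,d=shot('wrist','w6')
E
```

```text
21.05 [0.55   0.0952 0.106 ] yaw 179.37 tilt 0.2 [ 0.3 -0.5  0.2] [-0.086 -0.011  0.005] 0.0641
```

View pics/w6.png

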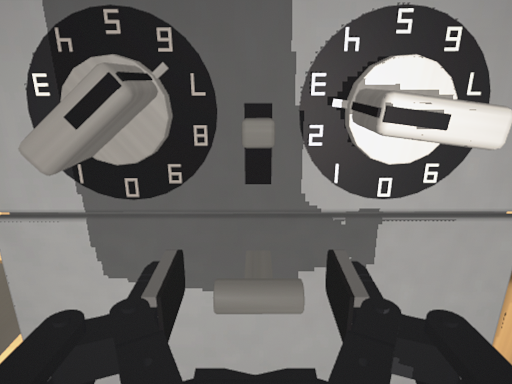

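The handle at (258,297) is between the fingers. I adjust slightly and grip it by its ends.

Call:
{"method": "move_arm", "body": {
  "rows": [
    [[-1.5,1,-1,0],[0,0,-1,0],[0,0,0,0],[0,0,0,0],[0,0,0,0],[0,0,0,0],[0,0,0,0],[0,0,0,0],[0,0,0,0],[0,0,0,0]]
  ]
}}

```text
clock: 21.93
tcp_pos: [0.5524, 0.0964, 0.1103]
eef_rot: [-0.0, 0.005, 1.0, -0.0]
contact_force: [-0.6, 0.3, 0.2]
opening: 0.0641
```

Call:
{"method": "move_arm", "body": {
  "rows": [
    [[0,0,0,0],[0,0,0,0],[0,0,0,0],[0,0,0,0],[0,0,0,0],[0,0,0,0],[0,0,0,0],[0,0,0,0],[0,0,0,0],[0,0,0,0]]
  ],
  "grip": 0.8,
  "force": 40
}}

```text
clock: 22.77
tcp_pos: [0.5524, 0.0966, 0.1104]
eef_rot: [0.0, 0.005, 1.0, 0.0]
contact_force: [-1.6, 2.3, 4.2]
opening: 0.0354
```

```bash
python3 st.py
python3 - <<'E'
import numpy as np
a0=np.arctan2(34,133);r=np.hypot(34,133)
prev=np.array([-r*np.cos(a0),r*np.sin(a0)])
for N in (1,2,3,4,5):pass
ph=np.radians(np.r_[np.arange(1,5)*.8,3.2+np.arange(1,6)*1.2, 9.2+np.arange(1,52)*1.25])
for i,f in enumerate(ph):
    c=np.array([-r*np.cos(a0+f),r*np.sin(a0+f)]); d=c-prev; prev=c
    print(i,round(np.degrees(f),1),'[%.1f, 0, %.1f, 0]'%(-d[0],-d[1]),c.round(1))
E
```

```text
22.7667 [0.5524 0.0966 0.1104] yaw 179.42 tilt 0.02 [-1.6  2.3  4.2] [ 0.542  0.325 -0.044] 0.0354
0 0.8 [-0.5, 0, -1.9, 0] [-132.5   35.9]
1 1.6 [-0.5, 0, -1.8, 0] [-132.    37.7]
2 2.4 [-0.5, 0, -1.8, 0] [-131.5   39.5]
3 3.2 [-0.6, 0, -1.8, 0] [-130.9   41.4]
4 4.4 [-0.9, 0, -2.7, 0] [-130.    44.1]
5 5.6 [-1.0, 0, -2.7, 0] [-129.    46.8]
6 6.8 [-1.0, 0, -2.7, 0] [-128.    49.5]
7 8.0 [-1.1, 0, -2.7, 0] [-127.    52.2]
8 9.2 [-1.1, 0, -2.6, 0] [-125.9   54.8]
9 10.4 [-1.2, 0, -2.7, 0] [-124.6   57.6]
10 11.7 [-1.3, 0, -2.7, 0] [-123.3   60.3]
11 13.0 [-1.3, 0, -2.7, 0] [-122.    62.9]
12 14.2 [-1.4, 0, -2.6, 0] [-120.6   65.6]
13 15.4 [-1.5, 0, -2.6, 0] [-119.1   68.2]
14 16.7 [-1.5, 0, -2.6, 0] [-117.6   70.8]
15 18.0 [-1.6, 0, -2.5, 0] [-116.    73.3]
16 19.2 [-1.6, 0, -2.5, 0] [-114.4   75.8]
17 20.4 [-1.7, 0, -2.5, 0] [-112.7   78.3]
18 21.7 [-1.7, 0, -2.4, 0] [-111.    80.8]
19 23.0 [-1.8, 0, -2.4, 0] [-109.2   83.2]
20 24.2 [-1.8, 0, -2.4, 0] [-107.4   85.5]
21 25.4 [-1.9, 0, -2.3, 0] [-105.5   87.9]
22 26.7 [-1.9, 0, -2.3, 0] [-103.5   90.1]
23 28.0 [-2.0, 0, -2.2, 0] [-10
[... 787 characters left out ...]
.4]
43 53.0 [-2.7, 0, -1.2, 0] [-53.  126.6]
44 54.2 [-2.8, 0, -1.1, 0] [-50.2 127.8]
45 55.4 [-2.8, 0, -1.1, 0] [-47.4 128.8]
46 56.7 [-2.8, 0, -1.0, 0] [-44.6 129.8]
47 58.0 [-2.8, 0, -0.9, 0] [-41.8 130.8]
48 59.2 [-2.9, 0, -0.9, 0] [-38.9 131.7]
49 60.4 [-2.9, 0, -0.8, 0] [-36.  132.5]
50 61.7 [-2.9, 0, -0.8, 0] [-33.1 133.2]
51 63.0 [-2.9, 0, -0.7, 0] [-30.2 133.9]
52 64.2 [-2.9, 0, -0.6, 0] [-27.3 134.5]
53 65.4 [-2.9, 0, -0.6, 0] [-24.3 135.1]
54 66.7 [-3.0, 0, -0.5, 0] [-21.4 135.6]
55 68.0 [-3.0, 0, -0.4, 0] [-18.4 136. ]
56 69.2 [-3.0, 0, -0.4, 0] [-15.4 136.4]
57 70.4 [-3.0, 0, -0.3, 0] [-12.5 136.7]
58 71.7 [-3.0, 0, -0.2, 0] [ -9.5 136.9]
59 73.0 [-3.0, 0, -0.2, 0] [ -6.5 137.1]
```

Call:
{"method": "move_arm", "body": {
  "rows": [
    [[0,0,-1,0],[-0.5,0,-1,0],[-0.5,0,-1,0],[-0.5,0,-1,0],[-0.5,0,-1,0],[0,0,0,0],[0,0,0,0],[0,0,0,0],[0,0,0,0],[0,0,0,0]]
  ]
}}

```text
clock: 23.6
tcp_pos: [0.5536, 0.0965, 0.1149]
eef_rot: [-0.001, 0.005, 1.0, 0.0]
contact_force: [-3.4, 4.5, -6.5]
opening: 0.0348
```

```bash
python3 st.py
python3 - <<'E'
from h import *
s,p,d=shot('wrist','w7')
E
```

```text
23.6 [0.5536 0.0965 0.1149] yaw 179.42 tilt 0.1 [-3.4  4.5 -6.5] [0.814 0.862 0.036] 0.0348
```

View pics/w7.png

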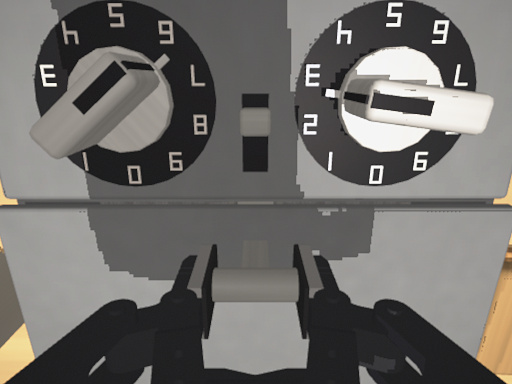

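The handle is gripped, the seam has opened at row 203 and the lift load is about 6.5 N, as expected for a free lid. I follow the arc.

Call:
{"method": "move_arm", "body": {
  "rows": [
    [[-0.5,0,-2,0],[-1,0,-2.5,0],[-1,0,-2.7,0],[-1,0,-2.7,0],[-1,0,-2.7,0],[-1.1,0,-2.7,0],[-1.2,0,-2.7,0],[-1.3,0,-2.7,0],[-1.3,0,-2.7,0],[-1.4,0,-2.6,0]]
  ]
}}

```text
clock: 24.48
tcp_pos: [0.5653, 0.0964, 0.1415]
eef_rot: [-0.0, 0.005, 1.0, 0.0]
contact_force: [-1.0, 4.3, -9.0]
opening: 0.0352
```

```bash
python3 st.py
```

```text
24.4833 [0.5653 0.0964 0.1415] yaw 179.42 tilt 0.01 [-1.   4.3 -9. ] [ 0.914  0.588 -0.072] 0.0352
```

Call:
{"method": "move_arm", "body": {
  "rows": [
    [[-1.5,0,-2.6,0],[-1.5,0,-2.6,0],[-1.6,0,-2.5,0],[-1.6,0,-2.5,0],[-1.7,0,-2.5,0],[-1.7,0,-2.4,0],[-1.8,0,-2.4,0],[-1.8,0,-2.4,0],[-1.9,0,-2.3,0],[-1.9,0,-2.3,0]]
  ]
}}

```text
clock: 25.32
tcp_pos: [0.5823, 0.0963, 0.1659]
eef_rot: [-0.0, 0.005, 1.0, 0.0]
contact_force: [-0.8, 5.3, -8.8]
opening: 0.0347
```

Call:
{"method": "move_arm", "body": {
  "rows": [
    [[-2,0,-2.2,0],[-2,0,-2.2,0],[-2.1,0,-2.1,0],[-2.1,0,-2.1,0],[-2.2,0,-2.1,0],[-2.2,0,-2,0],[-2.3,0,-2,0],[-2.3,0,-1.9,0],[-2.3,0,-1.9,0],[-2.4,0,-1.8,0]]
  ]
}}

```text
clock: 26.15
tcp_pos: [0.6039, 0.0961, 0.1861]
eef_rot: [-0.0, 0.005, 1.0, 0.0]
contact_force: [-4.5, 4.0, -7.3]
opening: 0.0349
```

```bash
python3 st.py
```

```text
26.15 [0.6039 0.0961 0.1861] yaw 179.42 tilt 0.05 [-4.5  4.  -7.3] [ 1.002  0.97  -0.084] 0.0349
```

Call:
{"method": "move_arm", "body": {
  "rows": [
    [[-2.4,0,-1.8,0],[-2.5,0,-1.7,0],[-2.5,0,-1.6,0],[-2.5,0,-1.6,0],[-2.6,0,-1.5,0],[-2.6,0,-1.5,0],[-2.6,0,-1.4,0],[-2.7,0,-1.4,0],[-2.7,0,-1.3,0],[-2.7,0,-1.2,0]]
  ]
}}

```text
clock: 26.98
tcp_pos: [0.6295, 0.0958, 0.2014]
eef_rot: [-0.001, 0.005, 1.0, 0.0]
contact_force: [-6.9, 4.7, -2.4]
opening: 0.0348
```

```bash
python3 st.py
```

```text
26.9833 [0.6295 0.0958 0.2014] yaw 179.43 tilt 0.06 [-6.9  4.7 -2.4] [0.937 1.55  0.079] 0.0348
```

Call:
{"method": "move_arm", "body": {
  "rows": [
    [[-2.7,0,-1.2,0],[-2.8,0,-1.1,0],[-2.8,0,-1.1,0],[-2.8,0,-1,0],[-2.8,0,-0.9,0],[-2.9,0,-0.9,0],[-2.9,0,-0.8,0],[-2.9,0,-0.8,0],[-2.9,0,-0.7,0],[-2.9,0,-0.6,0]]
  ]
}}

```text
clock: 27.82
tcp_pos: [0.6579, 0.0956, 0.2111]
eef_rot: [-0.0, 0.005, 1.0, 0.0]
contact_force: [-6.3, 4.6, -1.9]
opening: 0.0348
```

```bash
python3 st.py
python3 - <<'E'
from h import *
shot('side','s8'); shot('wrist','w8')
E
```

```text
27.8167 [0.6579 0.0956 0.2111] yaw 179.43 tilt 0.02 [-6.3  4.6 -1.9] [0.86  1.604 0.151] 0.0348
```

View pics/s8.png

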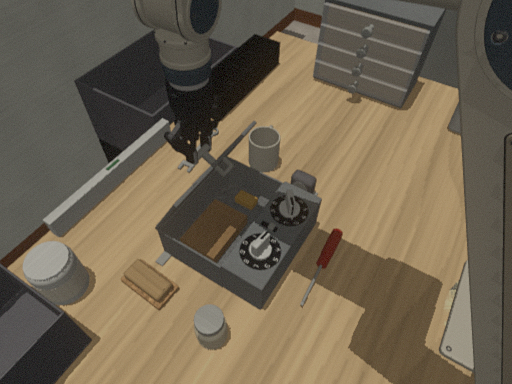

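View pics/w8.png

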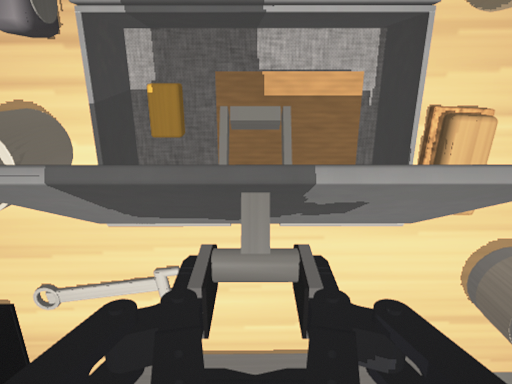

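The lid stands at about 64°, inside of the box visible. I go a little further, to about 72°, then let go.

Call:
{"method": "move_arm", "body": {
  "rows": [
    [[-2.9,0,-0.6,0],[-3,0,-0.5,0],[-3,0,-0.4,0],[-3,0,-0.4,0],[-3,0,-0.3,0],[-3,0,-0.2,0],[0,0,0,0],[0,0,0,0],[0,0,0,0],[0,0,0,0]]
  ]
}}

```text
clock: 28.75
tcp_pos: [0.6766, 0.0954, 0.214]
eef_rot: [0.001, 0.005, 1.0, 0.0]
contact_force: [-3.4, 4.4, 1.1]
opening: 0.0347
```

```bash
python3 st.py
```

```text
28.75 [0.6766 0.0954 0.214 ] yaw 179.42 tilt 0.12 [-3.4  4.4  1.1] [ 0.832  0.904 -0.184] 0.0347
```

Call:
{"method": "move_arm", "body": {
  "rows": [
    [[0,0,0,0],[0,0,0,0],[0,0,0,0],[0,0,0,0],[0,0,0,0],[0,0,0,0],[0,0,0,0],[0,0,0,0],[0,0,0,0],[0,0,0,0]]
  ],
  "grip": 0.25
}}

```text
clock: 29.58
tcp_pos: [0.6762, 0.0952, 0.2126]
eef_rot: [-0.0, 0.005, 1.0, -0.0]
contact_force: [-0.9, 1.0, -0.3]
opening: 0.0642
```

```bash
python3 st.py
python3 - <<'E'
from h import *
shot('wrist','w9')
E
```

```text
29.5833 [0.6762 0.0952 0.2126] yaw 179.42 tilt 0.0 [-0.9  1.  -0.3] [ 0.004 -0.038  0.021] 0.0642
```

View pics/w9.png

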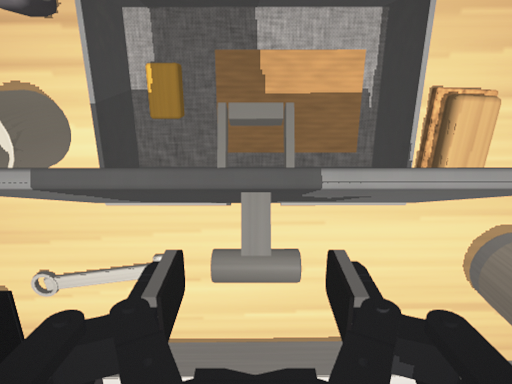

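The fingers are free of the handle at (256,265) and the lid holds. I retreat straight up.

Call:
{"method": "move_arm", "body": {
  "rows": [
    [[0,0,-4,0],[0,0,-8,0],[0,0,-10,0],[0,0,-12,0],[0,0,-14,0],[0,0,-14,0],[0,0,-14,0],[0,0,-14,0],[0,0,-12,0],[0,0,-8,0]]
  ]
}}

```text
clock: 30.47
tcp_pos: [0.6762, 0.0952, 0.3253]
eef_rot: [0.001, 0.005, 1.0, 0.0]
contact_force: [0.1, -1.2, 0.7]
opening: 0.0642
```

```bash
python3 st.py
```

```text
30.4667 [0.6762 0.0952 0.3253] yaw 179.42 tilt 0.16 [ 0.1 -1.2  0.7] [ 0.003 -0.037  0.031] 0.0642
```

Call:
{"method": "move_arm", "body": {
  "rows": [
    [[8,0,0,0],[14,0,0,0],[18,0,0,0],[20,0,0,0],[20,0,0,0],[20,0,0,0],[20,0,0,0],[20,0,0,0],[14,0,0,0],[8,0,0,0]]
  ]
}}

```text
clock: 31.3
tcp_pos: [0.5128, 0.0969, 0.3244]
eef_rot: [0.001, 0.005, 1.0, 0.0]
contact_force: [-0.1, 0.0, 0.5]
opening: 0.0637
```

```bash
python3 st.py
python3 - <<'E'
from h import *
shot('side','s10'); s,p,d=shot('top','t10')
a=np.vstack([cv2.imread('pics/s10.png')]);cv2.imwrite('pics/c10.png',cv2.resize(np.hstack([a,cv2.imread('pics/t10.png')]),(800,300)))
# lid plane from side cam
for n,dd in(('side',shot('side','s11')[2]),('top',d)):
    P=cloud(n,dd); m=(P[...,0]>.61)&(P[...,0]<.70)&(P[...,1]>-.02)&(P[...,1]<.21)&(P[...,2]>.11)&(P[...,2]<.27)
    q=P[m]; print(n,m.sum(),q.min(0),q.max(0))
    if len(q)>50:
        for z in np.arange(.12,.26,.02):
            k=abs(q[:,2]-z)<.006
            if k.sum()>3: print(round(z,2),k.sum(),np.percentile(q[k,0],[5,50]).round(4))
E
```

```text
31.3 [0.5128 0.0969 0.3244] yaw 179.43 tilt 0.13 [-0.1  0.   0.5] [ 0.027  0.007 -0.008] 0.0637
side 1690 [ 0.61015484 -0.01945654  0.1101521 ] [0.67763376 0.20975689 0.23998909]
0.12 75 [0.6707 0.6735]
0.14 93 [0.6624 0.6652]
0.16 99 [0.6546 0.6567]
0.18 104 [0.646  0.6487]
0.2 97 [0.6387 0.6404]
0.22 166 [0.6136 0.6328]
0.24 484 [0.6263 0.6301]
top 290 [ 0.62441767 -0.01991848  0.11730423] [0.68025542 0.02475204 0.24112011]
0.12 19 [0.6778 0.679 ]
0.14 18 [0.671  0.6722]
0.16 9 [0.665  0.6654]
0.18 15 [0.6528 0.6534]
0.2 22 [0.6464 0.6471]
0.22 18 [0.6366 0.6408]
0.24 115 [0.6247 0.6278]
```

View pics/c10.png

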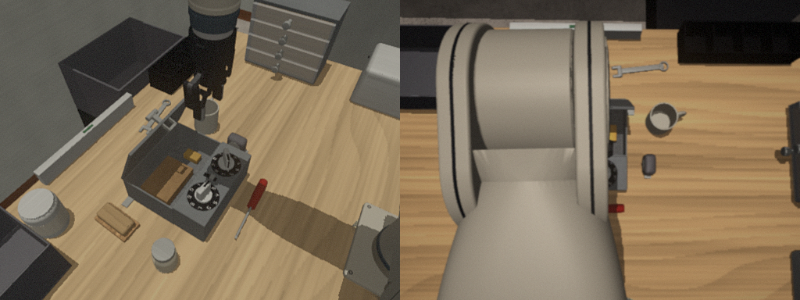

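The lid stands open with the arm clear, and the bystanders look untouched. I check that it stays put.

Call:
{"method": "move_arm", "body": {
  "rows": [
    [[0,0,0,0],[0,0,0,0],[0,0,0,0],[0,0,0,0],[0,0,0,0],[0,0,0,0],[0,0,0,0],[0,0,0,0],[0,0,0,0],[0,0,0,0]]
  ]
}}

```text
clock: 32.28
tcp_pos: [0.5142, 0.0968, 0.3226]
eef_rot: [0.0, 0.005, 1.0, 0.0]
contact_force: [-0.1, -0.3, 0.4]
opening: 0.064
```

Run:
```python
from h import *
import pickle
def ang(d):
    P=cloud('side',d); q=P[(P[...,0]>.63)&(P[...,0]<.69)&(P[...,1]>-.01)&(P[...,1]<.20)&(P[...,2]>.12)&(P[...,2]<.215)]
    for _ in range(3):
        c=q.mean(0);n=np.linalg.svd(q-c)[2][2]; q=q[abs((q-c)@n)<.003]
    return len(q),np.degrees(np.arccos(abs(n[2])))
print(ang(pickle.load(open('pics/s11.pkl','rb'))[2]), ang(shot('side','s12')[2]))
p0=np.load('pics/side0c.npy').astype(int);p1=cv2.imread('pics/s12.png')[:,:,::-1].astype(int)
for n,(a,b,c,e) in dict(jar=(300,350,190,230),sand=(255,310,120,185),tape=(170,195,292,318),mug=(125,150,248,282),screw=(228,306,300,345)).items(): print(n,abs(p0[a:b,c:e]-p1[a:b,c:e]).mean().round(1))
w=shot('wrist','w12')
```

```text
(684, np.float64(67.96736567895779)) (686, np.float64(67.9215887505848))
jar 13.9
sand 13.6
tape 10.6
mug 30.5
screw 23.2
```

View pics/w12.png

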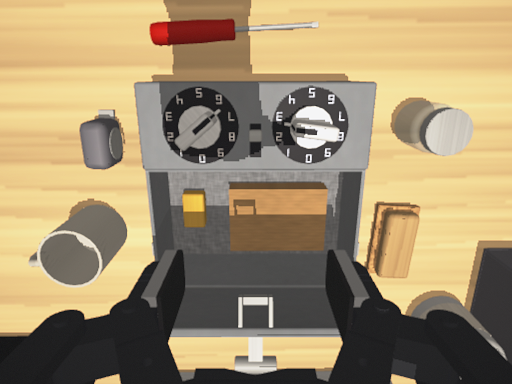

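The lid is steady at 68° and the dials and bolt are still caught. I never touched the bystanders, so the picture differences there should be shadows. I hand the job in.

Run:
```python
from cell import env
print(env.finish_job(), env.get_state()['clock'])
```

```text
the job is handed in; nothing more can be done
the job is handed in; nothing more can be done
```

The strongbox is unlocked, its lid stands open at about 68°, and the job was handed in at about 32 s of the 61 s.

- **Left dial:** gripped at 20 N and turned counter-clockwise about 63° until it caught past 3. The bolt had then moved about 5 mm.
- **Right dial:** turned clockwise about 62° until it caught past 6. The bolt had then moved about 12 mm in all. I didn't turn either dial further once the bolt showed it had caught.
- **Lid:** raised by the two ends of the handle, with contact forces around 10 N at most, then released. The arm retreated clear of everything.

**Last checks**
- **Lid angle:** two side-camera plane fits about 1 s apart both gave 68°. The arm's position at release suggested about 72°. The two disagree by a few degrees, but both are well above 60° and the lid was not drifting.
- **Stop at the gate:** I relied mainly on the bolt's travel. The dial torque I read at the stops was small, so I did not feel a hard stop.
- **Bolt on the right dial:** it moved in two parts, first about 1.2 mm and then the rest.
- **Other things on the bench:** the arm never touched them. The side pictures from before and after differ in brightness at those spots, most at the mug and screwdriver. I put that down to the arm's shadow, because I saw no shift in the pictures. I did not measure their positions again.

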